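Level a resin casting table on its two screw feet

ROBOT

A 7-joint arm with a two-finger parallel gripper is mounted at the origin on a cart in front of the work surface, level with it; the furniture and walls round the work are solid. World frame = base frame: x ahead of the robot, y to its left, z up, the work surface at z = 0. Lengths are in mm, angles in rad, forces in N, time in s.
With the tool pointing down it reaches from about 425 to 950 mm from the base axis. Payload 4.7 kg.
Tool frame: the origin (TCP) lies between the finger pads; the fingertips stand 11 mm ahead of it and the grasp point (between the pads) lies 8 mm behind it; z points along the fingers, y is the line along which they close (so a half turn about z gives the same grasp; the last joint's range is limited). The gripper opens to 85 mm and grips with 20 to 120 N. Pads are 22 mm wide; open, the fingers measure 114 mm over their backs; the gripper's body (76 mm by 85 mm) begins 54 mm behind the grasp point. The pads swing forward as they close: fully open they stand 13 mm farther back than shut.
Start: joints at [1.235, 0.469, -0.049, 1.532, 0.024, 1.141, -0.082], TCP at [203.902, -643.484, 242.335] pointing down, gripper open.
Joint ranges: [-2.59, 2.59], [-0.33, 1.99], [-1.39, 1.29], [0.1, 2.45], [-1.04, 4.18], [0.21, 1.99], [-2.66, 2.66]. Speed limits (rad/s): [2.57, 2.57, 3.14, 3.14, 3.14, 3.14, 3.14].

INTERFACE

Orientations are given as a unit quaternion [x, y, z, w].
In Python, from station import bot, vision, order, models gives the robot as it stands.
- The arm moves only by the tool send_rows, never from a script. Its argument "targets" is a list of rows, each an object of numbers: "ax", "ay", "az": the turn, a rotation vector about the world's x, y, z in rad; "dx", "dy", "dz": the shift along the world's x, y, z in cm; "hand": the opening, from 0 (shut) to 1 (fully open). A call has exactly 8 rows; each row is the pose to reach, as a shift and turn from the pose commanded when the call began; what a row does not reach only later rows make up. A row lasts 1/10 s, in which the tool goes at most 50 mm and 8.59 degrees, less where a joint would pass 70% of its speed; a pose out of reach is approached as far as the arm can. A call with a gripper value outside its range is refused whole. The fingers move at their own pace and stop on an object; the grip force is fixed at half the most. Time passes only in rows, so rows that repeat a pose let the fingers close, or fill a call up. It gives the time, the measured TCP pose, the force, the opening and the grip force at its end, in the units of the state.
- bot.state(): the state, without advancing time (a new reading comes with each control period).
- vision.read_camera(name): name is "side" or "top"; returns the picture (420x560x3 uint8, blue, green, red); there is no depth.
- vision.get_calibration(name): a dict with "K" (3x3 intrinsics, pixels), "D" ([k1, k2, p1, p2, k3] as OpenCV has them; the pictures are not rectified), "R" (3x3) and "t" (3): a world point X has camera coordinates R X + t. Camera axes: x right, y down, z forward; pixel columns grow to the right and rows downward; lengths in mm; the calibration is good to about 2 mm. A picture is of the moment at which its call begins. get_calibration takes no time and is no camera call.
- order.close_job(): hands the job in; it is judged then, once.
Trained networks look in the newest picture that a camera, given by its name, has taken for a name from the list of things; names that differ only in an ending like _2 or _b are one class to them, and where a whole thing is asked for, a point or a joint stands for the part that bears it (a point fixed in the world has none). Each returns a list of dicts, best first, with "confidence" (0 to 1); they miss things now and then, are a little off and sometimes report something else, mostly with a low value. They report only what shows in the picture. A call takes as long as a camera call.
- models.recognise(label, camera): "extent" ([centre column, centre row, width, height] in pixels, round what is visible of it).
- models.cut_out(label, camera): "mask" (420x560 bool, what is visible of it) and "extent" ([centre column, centre row, width, height] in pixels, round what is visible of it).
The state is a dict: "t": time; "joint_pos": joint angles; "dq": joint speeds; "tau": joint torques, N m; "eef_pos": TCP position; "tool_rot": TCP orientation; "wrist_force": force on the tool from outside, world axes, zero at the start; "ft_torque": the same for the moment, N m; "width": finger opening in mm; "finger_force": force on a finger pad.
Only numpy, scipy, OpenCV 4.12 (cv2) and the standard library are available. Lean on these libraries where they do the work, as an engineer would, in place of code of your own. Each camera call takes 0.05 s, during which the arm holds its last target. There are 200 camera calls.

TASK

The front of the small steel casting table hangs low and the table does not stand square on the bench: turn its two black knobs until the plate is level, with the bubble inside the ring of its round level, and all four rubber feet carry weight so that it no longer rocks. Wind the feet down by feel without leaning on the table, leave the table standing where it is with the glass pieces lying between its bars, and do not push the other things on the bench about.

Things in the scene. Friction and masses are not known exactly. Their poses are not given: they have to be found in the camera images.
- casting_table: steel plate 210 (x) x 260 (y) x 12 mm on four domed rubber feet, about 4.4 kg with its load. Origin at bench height under the plate's middle when level; x points from the front edge to the rear, y left, z up; plate top at z = 34. Two fixed feet at x = +60, y = +105 and -105; a levelling screw with its own foot at each front corner, x = -85, y = +105 and -105 mm.
- front_edge (a point): middle of the plate's front edge, at its top. Both screws start wound up too far, each by some millimetres of its own, so the front hangs low: the table stands on its rear feet and the longer front foot, the other hanging 0 to 6 mm clear. Pressing that corner down with a few newtons tips the table onto it; a foot that lands only while pressed is not yet loaded.
- left_knob (a point): fixed point on the left screw's axis, 38 mm above the plate. Round fluted black knob, 38 mm across, 26 mm tall, gripped from above across its sides, free for 60 mm around; its mid-height is 5 mm below to 4 mm above this point. Clockwise from above winds the foot down 14 mm per turn (2.23 mm per rad); it stays where left; turns with under 0.2 N m.
- right_knob (a point): the same for the right screw, also fixed in the plate 38 mm above its top; this knob is clamped higher on its spindle, its mid-height 2 mm below to 7 mm above the point, so knob heights do not tell how far the feet reach. Which foot stands at the start, and how far each must go (under one turn), has to be found out.
- left_foot_tip (a point): point fixed in the plate under the left screw, where its foot's tip lies (z = 0) when even with the rear feet; it does not follow the foot. Knob, spindle and foot move as one: while the foot hangs clear, winding makes the knob sink; once it stands, the knob keeps its height and the plate climbs.
- right_foot_tip (a point): the same point under the right screw. The front feet give about 1 mm for 20 N. With the plate level on three feet, the fourth shares the weight well when wound 0.3 to 0.8 rad past its first touch; beyond about 1.1 rad the other front foot comes off the bench.
- level_bubble (a point): bubble of the round brass level (35 mm across, 10 mm high) near the front edge: at x = -75, y = 0 mm in the table's frame when level; it moves 1.7 mm to the higher side per 0.01 rad of slope. The black ring round the middle is 13 mm across, the bubble 8 mm.
- dalle_1: slab of cast glass 45 x 45 x 10 mm lying loose on the plate between four steel bars (14 mm high, enclosing 91 x 126 mm towards the rear, 60 mm or more from the knobs' axes); origin under its middle. Leave it there.
- dalle_2: slab of cast glass 36 x 52 x 10 mm, as dalle_1. Leave it there.
- dalle_3: slab of cast glass 38 x 50 x 10 mm, as dalle_1. Leave it there.
- copper_foil: roll of copper tape, 72 mm across and 10 mm high, lying on the bench in front of the table; origin under its middle. Not to be moved.
- solder_spool: spool of solder wire, 55 x 66 x 42 mm, standing on the bench; origin under its middle. Not to be moved.

How it is judged (in metres and radians):
At the end, for the whole second after the job is handed in: the plate is level within 0.0145 rad (0.8 degrees, bubble inside the ring), each of the four rubber feet carries at least 3 N (of about 43 N in all) so that the table does not rock, and the table is at rest (angle between casting_table's own z axis and vertical below 0.0145 rad and contact force between each of left_foot_c0, right_foot_c0, casting_table_c0, casting_table_c1 and anything else above 3 N and linear speed of casting_table below 0.01 m/s); the robot touches nothing.
It fails at once if the table is leaned on: one of its four feet is pressed on the bench with more than 40 N (contact force between any of left_foot_c0, right_foot_c0, casting_table_c0, casting_table_c1 and anything else above 40 N).
It fails at once if the casting table is shoved more than 40 mm from where it stood (distance of casting_table from where it was at the start of the episode above 0.04 m).
It fails at once if a glass piece is taken or knocked out from between the bars (z of any of dalle_1, dalle_2, dalle_3 in the frame of casting_table above 0.045 m).
It fails at once if the copper tape or the solder spool is pushed more than 25 mm (distance of any of copper_foil, solder_spool from where it was at the start of the episode above 0.025 m).
It also fails if it takes over 72 s, if anything falls off the work surface, if the arm or the gripper's body presses on something with over 40 N, if the wrist force passes 120 N, or if a joint passes its speed limit or range.

## Working session

There is one attempt and no reset: what is moved stays moved. The work goes in short steps, Python scripts to look and compute and a tool call to move; the robot and the scene stay as the last step left them, time stands still between calls to the robot, and variables do not carry over. Pictures are saved under pics/ and viewed, at most 10 in all, crops included, and the job is handed in when it is done.

Besides the shell and the picture viewer there is one more tool, called after "Emit:" as a command line: name --argument value ..., lists and objects as JSON in quotes. send_rows: Moves the arm, as the interface text tells. Its arguments: {"type":"object","properties":{"targets":{"type":"array"}},"required":["targets"]}

```bash
mkdir -p pics
cat > h.py <<'E'
import numpy as np, cv2
from station import bot, vision, order, models
def proj(P,cam):
    c=vision.get_calibration(cam)
    return cv2.projectPoints(np.float64(P).reshape(-1,3),cv2.Rodrigues(np.array(c["R"]))[0],np.float64(c["t"]),np.array(c["K"]),np.float64(c["D"]))[0].reshape(-1,2)
def ray(px,cam):
    c=vision.get_calibration(cam);R=np.array(c["R"]);t=np.array(c["t"])
    u=cv2.undistortPoints(np.float64(px).reshape(-1,1,2),np.array(c["K"]),np.float64(c["D"])).reshape(-1,2)
    d=np.c_[u,np.ones(len(u))]@R
    return -R.T@t,d
def atz(px,z,cam):
    o,d=ray(px,cam); return o+d*((z-o[2])/d[:,2])[:,None]
E
python3 - <<'E'
from h import *
for c in("side","top"):
    im=vision.read_camera(c);cv2.imwrite(f"pics/{c}0.png",im)
    k=vision.get_calibration(c);print(c,-np.array(k["R"]).T@np.array(k["t"]),k["K"][0][0])
    for n in("left_knob","level_bubble","copper_foil","solder_spool","casting_table"):
        print(n,[(np.round(r["extent"],1).tolist(),round(r["confidence"],2)) for r in models.recognise(n,c)][:3])
print(bot.state())
E
```

```text
side [ 476.55652148 -785.64010111  499.17286625] 491.98069451581154
left_knob [([361.8, 274.5, 158.4, 126.8], 0.87)]
level_bubble []
copper_foil [([212.1, 240.5, 35.8, 21.0], 0.68)]
solder_spool [([204.9, 201.5, 29.9, 31.0], 0.88)]
casting_table [([363.5, 275.6, 157.2, 129.9], 0.91)]
top [ 531.3949589   -66.31599213 1162.71841904] 492.3264844181871
left_knob [([326.9, 176.1, 119.1, 98.6], 0.83)]
level_bubble []
copper_foil [([254.4, 274.7, 31.2, 31.8], 0.84)]
solder_spool [([198.0, 276.6, 24.0, 26.1], 0.63)]
casting_table [([324.0, 175.8, 115.6, 98.7], 0.66)]
{'t': 0.6, 'joint_pos': array([ 1.23510353,  0.468562  , -0.0486222 ,  1.53246583,  0.02412715,
        1.14099301, -0.08227762]), 'dq': array([-0.00082725, -0.00093573, -0.00124137,  0.0008438 , -0.00266234,
        0.00074437,  0.00231747]), 'tau': array([-6.41088500e-04, -5.09868371e+01, -4.68899379e-02, -2.37898618e+01,
        1.07960450e-02,  1.09148903e-03, -4.32610534e-05]), 'eef_pos': array([ 203.91254791, -643.49990644,  242.37506993]), 'tool_rot': array([9.88253030e-01, 1.52826510e-01, 2.68385669e-05, 7.50790843e-05]), 'wrist_force': array([ 0.16529321,  0.25442264, -0.08280908]), 'ft_torque': array([ 0.00337955, -0.07290692, -0.03555315]), 'finger_force': 0.0, 'width': 85.13678090731706}
```

View pics/side0.png

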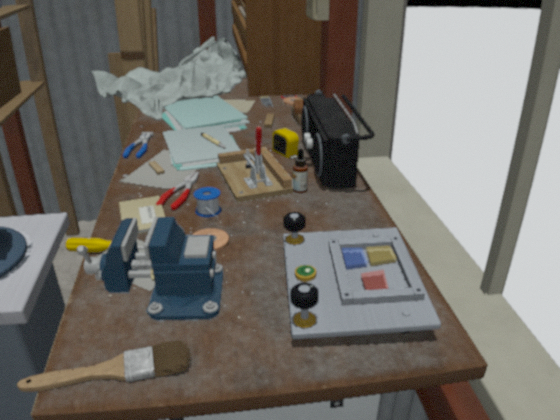

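View pics/top0.png

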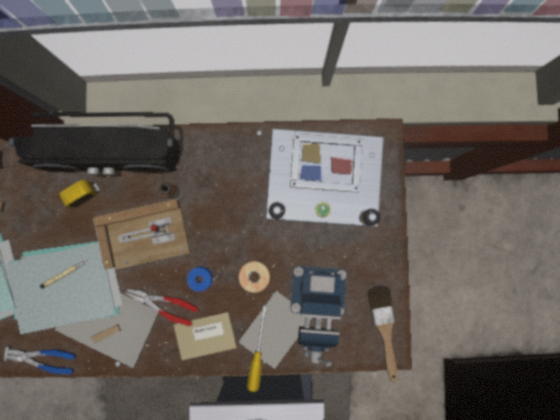

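Side view: table at the lower right, with the left knob at about (294,222), the right knob at (305,295) and the bubble at (305,272). Top view: left knob (277,210), right knob (371,217), level (323,210). Next I'll triangulate the knobs and level.

```bash
cat >> h.py <<'E'
def tri(a,b):
    o1,d1=ray([a],"side");o2,d2=ray([b],"top");d1=d1[0]/np.linalg.norm(d1);d2=d2[0]/np.linalg.norm(d2)
    s=np.linalg.lstsq(np.c_[d1,-d2],o2-o1,rcond=None)[0];p,q=o1+s[0]*d1,o2+s[1]*d2
    return (p+q)/2,np.linalg.norm(p-q)
def blob(im,c,r=16,th=45):
    x0,y0=c[0]-r,c[1]-r
    g=im[y0:y0+2*r,x0:x0+2*r].max(2)<th
    n,l,s,cc=cv2.connectedComponentsWithStats(g.astype(np.uint8))
    k=1+np.argmax(s[1:,4]); return s[k]+np.array([x0,y0,0,0,0]),cc[k]+[x0,y0]
E
python3 - <<'E'
from h import *
S=cv2.imread("pics/side0.png");T=cv2.imread("pics/top0.png")
for n,a,b in(("L",(294,222),(277,210)),("R",(305,295),(371,217))):
    sa,ca=blob(S,a);sb,cb=blob(T,b);print(n,sa,ca,sb,cb,tri(ca,cb))
    print(atz([cb],70,"top"))
co=[(272,129),(383,136),(379,225),(266,218)]
print(atz(co,32,"top"))
cv2.imwrite("pics/c1.png",np.hstack([cv2.resize(S[205:345,270:440],None,fx=2.6,fy=2.6,interpolation=2),cv2.resize(T[115:255,255:395],None,fx=2.6,fy=2.6,interpolation=2)])[:600,:800])
E
```

```text
Traceback (most recent call last):
  File "h.py", line 21, in blob
    k=1+np.argmax(s[1:,4]); return s[k]+np.array([x0,y0,0,0,0]),cc[k]+[x0,y0]
        ~~~~~~~~~^^^^^^^^^
ValueError: attempt to get argmax of an empty sequence
```

Run:
```python
from h import *
S=cv2.imread("pics/side0.png");T=cv2.imread("pics/top0.png")
for n,a,b in(("L",(294,222),(277,210)),("R",(305,295),(371,217))):
    try:
        sa,ca=blob(S,a,16,70);sb,cb=blob(T,b,11,70);print(n,sa,ca,sb,cb,tri(ca,cb))
        print(atz([cb],70,"top"))
    except Exception as e: print(e)
co=[(272,129),(383,136),(379,225),(266,218)]
print(atz(co,32,"top"))
cv2.imwrite("pics/c1.png",np.hstack([cv2.resize(S[205:345,270:440],None,fx=2.6,fy=2.6,interpolation=2),cv2.resize(T[115:255,255:392],None,fx=2.6,fy=2.6,interpolation=2)])[:600,:800])
```

```text
L [283 212  23  21 334] [293.92215569 222.71257485] [270 204  14  16  75] [275.53333333 211.74666667] (array([599.47870516, -58.77141773,  61.4261322 ]), np.float64(4.517763654699684))
[[596.72401691 -58.52773948  70.        ]]
R [291 283  27  27 475] [303.82526316 297.29263158] [362 210  18  16 129] [369.93023256 217.96124031] (array([ 578.69262807, -269.06710715,   68.19550007]), np.float64(3.775489164557202))
[[ 576.74835719 -268.44044586   70.        ]]
[[ 792.04780109  -55.5405745    32.        ]
 [ 768.80034555 -314.00978241   32.        ]
 [ 561.46520437 -295.89736743   32.        ]
 [ 585.23860925  -35.93379504   32.        ]]
```

View pics/c1.png

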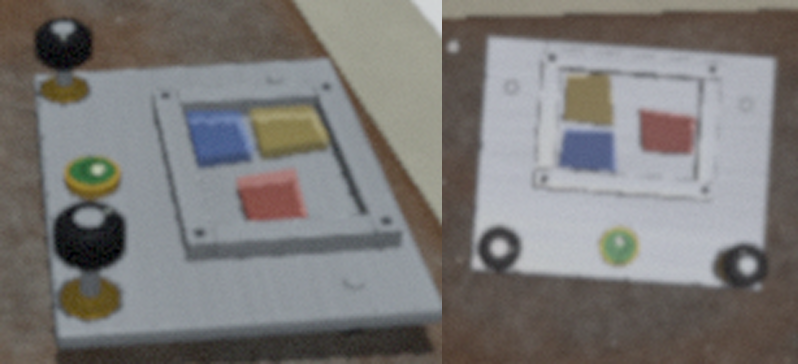

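Crop: left knob at top pixel ≈(276.7,210.5), right ≈(371,217.2). The table is yawed about -0.094 rad, with the left knob near (601,-61) and the right near (580.5,-271). I'll touch the plate with shut fingers, starting at the rear right over the fixed foot as a reference.

Emit:
send_rows --targets '[{"dx":4,"dy":2.8,"dz":0,"hand":0},{"dx":8,"dy":5.5,"dz":0,"hand":0},{"dx":12,"dy":8.3,"dz":0,"hand":0},{"dx":16,"dy":11,"dz":0,"hand":0},{"dx":20,"dy":13.8,"dz":0,"hand":0},{"dx":24,"dy":16.5,"dz":0,"hand":0},{"dx":28,"dy":19.3,"dz":0,"hand":0},{"dx":32,"dy":22,"dz":0,"hand":0}]'

```text
validation failed for argument at $.ta...
```

Emit:
send_rows --targets '[{"ax":0.0,"ay":0.0,"az":0.0,"dx":4.0,"dy":2.8,"dz":0.0,"hand":0.0},{"ax":0.0,"ay":0.0,"az":0.0,"dx":8.0,"dy":5.5,"dz":0.0,"hand":0.0},{"ax":0.0,"ay":0.0,"az":0.0,"dx":12.0,"dy":8.3,"dz":0.0,"hand":0.0},{"ax":0.0,"ay":0.0,"az":0.0,"dx":16.0,"dy":11.0,"dz":0.0,"hand":0.0},{"ax":0.0,"ay":0.0,"az":0.0,"dx":20.0,"dy":13.8,"dz":0.0,"hand":0.0},{"ax":0.0,"ay":0.0,"az":0.0,"dx":24.0,"dy":16.5,"dz":0.0,"hand":0.0},{"ax":0.0,"ay":0.0,"az":0.0,"dx":28.0,"dy":19.3,"dz":0.0,"hand":0.0},{"ax":0.0,"ay":0.0,"az":0.0,"dx":32.0,"dy":22.0,"dz":0.0,"hand":0.0}]'

```text
t: 1.4
eef_pos: [525.4, -422.2, 242.6]
tool_rot: [0.988, 0.153, 0.0, 0.0]
wrist_force: [0.2, -0.9, -0.8]
width: 0.4
finger_force: 0.0
```

Emit:
send_rows --targets '[{"ax":0.0,"ay":0.0,"az":0.0,"dx":4.0,"dy":2.8,"dz":0.0,"hand":0.0},{"ax":0.0,"ay":0.0,"az":0.0,"dx":8.0,"dy":5.5,"dz":-1.0,"hand":0.0},{"ax":0.0,"ay":0.0,"az":0.0,"dx":12.0,"dy":8.3,"dz":-4.0,"hand":0.0},{"ax":0.0,"ay":0.0,"az":0.0,"dx":16.0,"dy":11.0,"dz":-7.0,"hand":0.0},{"ax":0.0,"ay":0.0,"az":0.0,"dx":20.0,"dy":13.9,"dz":-10.0,"hand":0.0},{"ax":0.0,"ay":0.0,"az":0.0,"dx":20.0,"dy":13.9,"dz":-14.0,"hand":0.0},{"ax":0.0,"ay":0.0,"az":0.0,"dx":20.0,"dy":13.9,"dz":-17.0,"hand":0.0},{"ax":0.0,"ay":0.0,"az":0.0,"dx":20.0,"dy":13.9,"dz":-18.5,"hand":0.0}]'

```text
t: 2.2
eef_pos: [722.0, -282.4, 52.3]
tool_rot: [0.988, 0.154, -0.003, -0.002]
wrist_force: [-1.4, 0.4, -0.1]
width: -0.2
finger_force: 0.0
```

Emit:
send_rows --targets '[{"ax":0.0,"ay":0.0,"az":0.0,"dx":0.0,"dy":0.0,"dz":0.0,"hand":0.0},{"ax":0.0,"ay":0.0,"az":0.0,"dx":0.0,"dy":0.0,"dz":0.0,"hand":0.0},{"ax":0.0,"ay":0.0,"az":0.0,"dx":0.0,"dy":0.0,"dz":0.0,"hand":0.0},{"ax":0.0,"ay":0.0,"az":0.0,"dx":0.0,"dy":0.0,"dz":-0.3,"hand":0.0},{"ax":0.0,"ay":0.0,"az":0.0,"dx":0.0,"dy":0.0,"dz":-0.6,"hand":0.0},{"ax":0.0,"ay":0.0,"az":0.0,"dx":0.0,"dy":0.0,"dz":-0.9,"hand":0.0},{"ax":0.0,"ay":0.0,"az":0.0,"dx":0.0,"dy":0.0,"dz":-0.9,"hand":0.0},{"ax":0.0,"ay":0.0,"az":0.0,"dx":0.0,"dy":0.0,"dz":-0.9,"hand":0.0}]'

```text
t: 3.0
eef_pos: [723.8, -284.4, 48.1]
tool_rot: [0.988, 0.153, -0.0, -0.0]
wrist_force: [-0.2, 0.1, 0.2]
width: 0.2
finger_force: 0.0
```

Emit:
send_rows --targets '[{"ax":0.0,"ay":0.0,"az":0.0,"dx":0.0,"dy":0.0,"dz":-0.1,"hand":0.0},{"ax":0.0,"ay":0.0,"az":0.0,"dx":0.0,"dy":0.0,"dz":-0.2,"hand":0.0},{"ax":0.0,"ay":0.0,"az":0.0,"dx":0.0,"dy":0.0,"dz":-0.25,"hand":0.0},{"ax":0.0,"ay":0.0,"az":0.0,"dx":0.0,"dy":0.0,"dz":-0.3,"hand":0.0},{"ax":0.0,"ay":0.0,"az":0.0,"dx":0.0,"dy":0.0,"dz":-0.35,"hand":0.0},{"ax":0.0,"ay":0.0,"az":0.0,"dx":0.0,"dy":0.0,"dz":-0.4,"hand":0.0},{"ax":0.0,"ay":0.0,"az":0.0,"dx":0.0,"dy":0.0,"dz":-0.4,"hand":0.0},{"ax":0.0,"ay":0.0,"az":0.0,"dx":0.0,"dy":0.0,"dz":-0.4,"hand":0.0}]'

```text
t: 3.8
eef_pos: [724.0, -284.5, 44.7]
tool_rot: [0.988, 0.153, 0.0, 0.0]
wrist_force: [-1.6, 0.7, 2.6]
width: 0.1
finger_force: 1.4
```

Emit:
send_rows --targets '[{"ax":0.0,"ay":0.0,"az":0.0,"dx":0.0,"dy":0.0,"dz":1.2,"hand":0.0},{"ax":0.0,"ay":0.0,"az":0.0,"dx":-3.0,"dy":0.3,"dz":1.2,"hand":0.0},{"ax":0.0,"ay":0.0,"az":0.0,"dx":-6.0,"dy":0.6,"dz":1.2,"hand":0.0},{"ax":0.0,"ay":0.0,"az":0.0,"dx":-9.0,"dy":0.9,"dz":1.2,"hand":0.0},{"ax":0.0,"ay":0.0,"az":0.0,"dx":-9.8,"dy":0.95,"dz":0.9,"hand":0.0},{"ax":0.0,"ay":0.0,"az":0.0,"dx":-9.8,"dy":0.95,"dz":0.5,"hand":0.0},{"ax":0.0,"ay":0.0,"az":0.0,"dx":-9.8,"dy":0.95,"dz":0.0,"hand":0.0},{"ax":0.0,"ay":0.0,"az":0.0,"dx":-9.8,"dy":0.95,"dz":0.0,"hand":0.0}]'

```text
t: 4.6
eef_pos: [626.9, -274.5, 43.4]
tool_rot: [0.988, 0.153, 0.0, -0.0]
wrist_force: [-0.3, -0.2, 0.0]
width: 0.3
finger_force: 0.0
```

Emit:
send_rows --targets '[{"ax":0.0,"ay":0.0,"az":0.0,"dx":0.0,"dy":0.0,"dz":-0.1,"hand":0.0},{"ax":0.0,"ay":0.0,"az":0.0,"dx":0.0,"dy":0.0,"dz":-0.15,"hand":0.0},{"ax":0.0,"ay":0.0,"az":0.0,"dx":0.0,"dy":0.0,"dz":-0.2,"hand":0.0},{"ax":0.0,"ay":0.0,"az":0.0,"dx":0.0,"dy":0.0,"dz":-0.2,"hand":0.0},{"ax":0.0,"ay":0.0,"az":0.0,"dx":0.0,"dy":0.0,"dz":-0.25,"hand":0.0},{"ax":0.0,"ay":0.0,"az":0.0,"dx":0.0,"dy":0.0,"dz":-0.25,"hand":0.0},{"ax":0.0,"ay":0.0,"az":0.0,"dx":0.0,"dy":0.0,"dz":-0.25,"hand":0.0},{"ax":0.0,"ay":0.0,"az":0.0,"dx":0.0,"dy":0.0,"dz":-0.25,"hand":0.0}]'

```text
t: 5.4
eef_pos: [625.9, -275.0, 41.9]
tool_rot: [0.988, 0.153, 0.0, 0.0]
wrist_force: [0.6, -0.2, 0.2]
width: -0.2
finger_force: 0.0
```

Emit:
send_rows --targets '[{"ax":0.0,"ay":0.0,"az":0.0,"dx":0.0,"dy":0.0,"dz":-0.1,"hand":0.0},{"ax":0.0,"ay":0.0,"az":0.0,"dx":0.0,"dy":0.0,"dz":-0.15,"hand":0.0},{"ax":0.0,"ay":0.0,"az":0.0,"dx":0.0,"dy":0.0,"dz":-0.2,"hand":0.0},{"ax":0.0,"ay":0.0,"az":0.0,"dx":0.0,"dy":0.0,"dz":-0.2,"hand":0.0},{"ax":0.0,"ay":0.0,"az":0.0,"dx":0.0,"dy":0.0,"dz":-0.25,"hand":0.0},{"ax":0.0,"ay":0.0,"az":0.0,"dx":0.0,"dy":0.0,"dz":-0.25,"hand":0.0},{"ax":0.0,"ay":0.0,"az":0.0,"dx":0.0,"dy":0.0,"dz":-0.25,"hand":0.0},{"ax":0.0,"ay":0.0,"az":0.0,"dx":0.0,"dy":0.0,"dz":-0.25,"hand":0.0}]'

```text
t: 6.2
eef_pos: [625.5, -275.4, 39.6]
tool_rot: [0.988, 0.153, -0.0, 0.0]
wrist_force: [-3.7, -0.0, 6.3]
width: 0.0
finger_force: 3.0
```

Emit:
send_rows --targets '[{"ax":0.0,"ay":0.0,"az":0.0,"dx":0.0,"dy":0.0,"dz":-0.05,"hand":0.0},{"ax":0.0,"ay":0.0,"az":0.0,"dx":0.0,"dy":0.0,"dz":-0.1,"hand":0.0},{"ax":0.0,"ay":0.0,"az":0.0,"dx":0.0,"dy":0.0,"dz":-0.1,"hand":0.0},{"ax":0.0,"ay":0.0,"az":0.0,"dx":0.0,"dy":0.0,"dz":-0.1,"hand":0.0},{"ax":0.0,"ay":0.0,"az":0.0,"dx":0.0,"dy":0.0,"dz":-0.1,"hand":0.0},{"ax":0.0,"ay":0.0,"az":0.0,"dx":0.0,"dy":0.0,"dz":-0.1,"hand":0.0},{"ax":0.0,"ay":0.0,"az":0.0,"dx":0.0,"dy":0.0,"dz":-0.1,"hand":0.0},{"ax":0.0,"ay":0.0,"az":0.0,"dx":0.0,"dy":0.0,"dz":-0.1,"hand":0.0}]'

```text
t: 7.0
eef_pos: [625.5, -275.4, 39.4]
tool_rot: [0.988, 0.153, -0.0, 0.0]
wrist_force: [-3.8, 0.2, 9.2]
width: -0.4
finger_force: 5.0
```

Emit:
send_rows --targets '[{"ax":0.0,"ay":0.0,"az":0.0,"dx":0.0,"dy":0.0,"dz":2.5,"hand":0.0},{"ax":0.0,"ay":0.0,"az":0.0,"dx":0.3,"dy":3.5,"dz":3.0,"hand":0.0},{"ax":0.0,"ay":0.0,"az":0.0,"dx":0.7,"dy":8.0,"dz":3.0,"hand":0.0},{"ax":0.0,"ay":0.0,"az":0.0,"dx":1.1,"dy":12.5,"dz":3.0,"hand":0.0},{"ax":0.0,"ay":0.0,"az":0.0,"dx":1.6,"dy":17.0,"dz":3.0,"hand":0.0},{"ax":0.0,"ay":0.0,"az":0.0,"dx":2.0,"dy":20.9,"dz":2.5,"hand":0.0},{"ax":0.0,"ay":0.0,"az":0.0,"dx":2.0,"dy":20.9,"dz":1.0,"hand":0.0},{"ax":0.0,"ay":0.0,"az":0.0,"dx":2.0,"dy":20.9,"dz":0.6,"hand":0.0}]'

```text
t: 7.8
eef_pos: [645.0, -64.0, 42.4]
tool_rot: [0.988, 0.154, -0.001, -0.001]
wrist_force: [-0.0, -1.0, 0.1]
width: 0.2
finger_force: 0.0
```

Emit:
send_rows --targets '[{"ax":0.0,"ay":0.0,"az":0.0,"dx":0.0,"dy":0.0,"dz":0.0,"hand":0.0},{"ax":0.0,"ay":0.0,"az":0.0,"dx":0.0,"dy":0.0,"dz":-0.1,"hand":0.0},{"ax":0.0,"ay":0.0,"az":0.0,"dx":0.0,"dy":0.0,"dz":-0.2,"hand":0.0},{"ax":0.0,"ay":0.0,"az":0.0,"dx":0.0,"dy":0.0,"dz":-0.3,"hand":0.0},{"ax":0.0,"ay":0.0,"az":0.0,"dx":0.0,"dy":0.0,"dz":-0.4,"hand":0.0},{"ax":0.0,"ay":0.0,"az":0.0,"dx":0.0,"dy":0.0,"dz":-0.4,"hand":0.0},{"ax":0.0,"ay":0.0,"az":0.0,"dx":0.0,"dy":0.0,"dz":-0.4,"hand":0.0},{"ax":0.0,"ay":0.0,"az":0.0,"dx":0.0,"dy":0.0,"dz":-0.4,"hand":0.0}]'

```text
t: 8.6
eef_pos: [646.2, -67.2, 41.6]
tool_rot: [0.988, 0.152, 0.0, 0.001]
wrist_force: [-2.1, -0.2, 6.4]
width: 0.0
finger_force: 3.0
```

Emit:
send_rows --targets '[{"ax":0.0,"ay":0.0,"az":0.0,"dx":0.0,"dy":0.0,"dz":-0.05,"hand":0.0},{"ax":0.0,"ay":0.0,"az":0.0,"dx":0.0,"dy":0.0,"dz":-0.1,"hand":0.0},{"ax":0.0,"ay":0.0,"az":0.0,"dx":0.0,"dy":0.0,"dz":-0.1,"hand":0.0},{"ax":0.0,"ay":0.0,"az":0.0,"dx":0.0,"dy":0.0,"dz":-0.1,"hand":0.0},{"ax":0.0,"ay":0.0,"az":0.0,"dx":0.0,"dy":0.0,"dz":-0.1,"hand":0.0},{"ax":0.0,"ay":0.0,"az":0.0,"dx":0.0,"dy":0.0,"dz":-0.1,"hand":0.0},{"ax":0.0,"ay":0.0,"az":0.0,"dx":0.0,"dy":0.0,"dz":-0.1,"hand":0.0},{"ax":0.0,"ay":0.0,"az":0.0,"dx":0.0,"dy":0.0,"dz":-0.1,"hand":0.0}]'

```text
t: 9.4
eef_pos: [646.2, -67.2, 41.4]
tool_rot: [0.988, 0.152, 0.0, 0.001]
wrist_force: [-3.9, -1.7, 9.9]
width: -0.1
finger_force: 5.3
```

Emit:
send_rows --targets '[{"ax":0.0,"ay":0.0,"az":0.0,"dx":0.0,"dy":0.0,"dz":4.0,"hand":0.0},{"ax":0.0,"ay":0.0,"az":0.15,"dx":0.0,"dy":0.0,"dz":8.0,"hand":1.0},{"ax":0.0,"ay":0.0,"az":0.3,"dx":-2.0,"dy":0.2,"dz":8.0,"hand":1.0},{"ax":0.0,"ay":0.0,"az":0.45,"dx":-4.5,"dy":0.45,"dz":8.0,"hand":1.0},{"ax":0.0,"ay":0.0,"az":0.6,"dx":-4.5,"dy":0.45,"dz":8.0,"hand":1.0},{"ax":0.0,"ay":0.0,"az":0.6,"dx":-4.5,"dy":0.45,"dz":7.0,"hand":1.0},{"ax":0.0,"ay":0.0,"az":0.6,"dx":-4.5,"dy":0.45,"dz":7.0,"hand":1.0},{"ax":0.0,"ay":0.0,"az":0.6,"dx":-4.5,"dy":0.45,"dz":7.0,"hand":1.0}]'

```text
t: 10.2
eef_pos: [601.0, -61.6, 108.7]
tool_rot: [0.899, 0.437, -0.0, -0.0]
wrist_force: [0.2, -0.8, 0.3]
width: 85.1
finger_force: 0.0
```

Run:
```python
from h import *
s=bot.state();print(np.round(s["joint_pos"],2),s["eef_pos"],s["wrist_force"],s["width"],s["t"])
im=vision.read_camera("side");cv2.imwrite("pics/s2.png",cv2.resize(im[130:340,220:450],None,fx=2.6,fy=2.6,interpolation=2))
print(blob(im,(294,222),16,70))
```

```text
[ 0.28  0.52 -0.33  1.82  0.22  0.84 -0.83] [601.01507201 -61.64630158 108.68826299] [ 0.19329872 -0.75197913  0.34522345] 85.09273198180409 10.2
(array([283, 212,  23,  21, 367]), array([293.91825613, 221.99182561]))
```

View pics/s2.png

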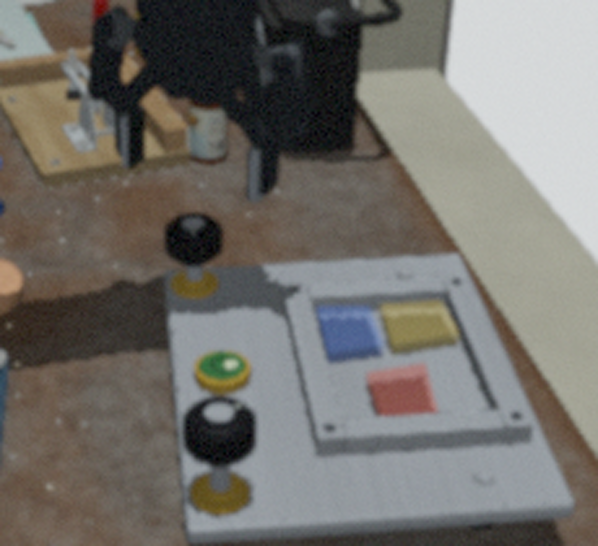

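The fingers straddle the left knob evenly: crop midpoint 194 against knob 193, and the knob is still at (294,222). I'll descend and grip.

Emit:
send_rows --targets '[{"ax":0.0,"ay":0.0,"az":0.0,"dx":0.0,"dy":0.0,"dz":-2.5,"hand":1.0},{"ax":0.0,"ay":0.0,"az":0.0,"dx":0.0,"dy":0.0,"dz":-4.5,"hand":1.0},{"ax":0.0,"ay":0.0,"az":0.0,"dx":0.0,"dy":0.0,"dz":-5.2,"hand":1.0},{"ax":0.0,"ay":0.0,"az":0.0,"dx":0.0,"dy":0.0,"dz":-5.2,"hand":0.7},{"ax":0.0,"ay":0.0,"az":0.0,"dx":0.0,"dy":0.0,"dz":-5.2,"hand":0.55},{"ax":0.0,"ay":0.0,"az":0.0,"dx":0.0,"dy":0.0,"dz":-5.2,"hand":0.48},{"ax":0.0,"ay":0.0,"az":0.0,"dx":0.0,"dy":0.0,"dz":-5.2,"hand":0.3},{"ax":0.0,"ay":0.0,"az":0.0,"dx":0.0,"dy":0.0,"dz":-5.2,"hand":0.3}]'

```text
t: 11.05
eef_pos: [601.4, -61.1, 58.8]
tool_rot: [0.899, 0.438, 0.001, 0.0]
wrist_force: [-3.0, 1.0, 5.4]
width: 36.6
finger_force: 59.4
```

Emit:
send_rows --targets '[{"ax":0.0,"ay":0.0,"az":-0.1,"dx":0.0,"dy":0.0,"dz":0.1,"hand":0.3},{"ax":0.0,"ay":0.0,"az":-0.2,"dx":0.0,"dy":0.0,"dz":0.1,"hand":0.3},{"ax":0.0,"ay":0.0,"az":-0.3,"dx":0.0,"dy":0.0,"dz":0.1,"hand":0.3},{"ax":0.0,"ay":0.0,"az":-0.4,"dx":0.0,"dy":0.0,"dz":0.1,"hand":0.3},{"ax":0.0,"ay":0.0,"az":-0.5,"dx":0.0,"dy":0.0,"dz":0.1,"hand":0.3},{"ax":0.0,"ay":0.0,"az":-0.6,"dx":0.0,"dy":0.0,"dz":0.1,"hand":0.3},{"ax":0.0,"ay":0.0,"az":-0.7,"dx":0.0,"dy":0.0,"dz":0.1,"hand":0.3},{"ax":0.0,"ay":0.0,"az":-0.7,"dx":0.0,"dy":0.0,"dz":0.1,"hand":0.3}]'

```text
t: 11.85
eef_pos: [602.1, -61.2, 58.8]
tool_rot: [0.995, 0.103, 0.001, -0.0]
wrist_force: [2.7, -0.9, -1.4]
width: 36.6
finger_force: 60.1
```

Run:
```python
from h import *
s=bot.state();print(s["eef_pos"],s["wrist_force"],s["ft_torque"],s["width"],s["t"],s["joint_pos"][6])
```

```text
[602.10730698 -61.22679407  58.80535224] [ 2.73348495 -0.91526877 -1.41101786] [ 1.13638185 -0.39921768  0.08231474] 36.62643090053778 11.85 -1.4253452790620809
```

Emit:
send_rows --targets '[{"ax":0.0,"ay":0.0,"az":-0.14,"dx":0.0,"dy":0.0,"dz":0.0,"hand":0.3},{"ax":0.0,"ay":0.0,"az":-0.28,"dx":0.0,"dy":0.0,"dz":0.0,"hand":0.3},{"ax":0.0,"ay":0.0,"az":-0.42,"dx":0.0,"dy":0.0,"dz":0.0,"hand":0.3},{"ax":0.0,"ay":0.0,"az":-0.56,"dx":0.0,"dy":0.0,"dz":0.0,"hand":0.3},{"ax":0.0,"ay":0.0,"az":-0.7,"dx":0.0,"dy":0.0,"dz":0.0,"hand":0.3},{"ax":0.0,"ay":0.0,"az":-0.84,"dx":0.0,"dy":0.0,"dz":0.0,"hand":0.3},{"ax":0.0,"ay":0.0,"az":-0.9,"dx":0.0,"dy":0.0,"dz":0.0,"hand":0.3},{"ax":0.0,"ay":0.0,"az":-0.9,"dx":0.0,"dy":0.0,"dz":0.0,"hand":0.3}]'

```text
t: 12.65
eef_pos: [602.9, -62.2, 59.3]
tool_rot: [0.941, -0.339, 0.002, -0.0]
wrist_force: [4.2, -2.5, -0.1]
width: 36.5
finger_force: 60.1
```

Emit:
send_rows --targets '[{"ax":0.0,"ay":0.0,"az":0.0,"dx":0.0,"dy":0.0,"dz":0.0,"hand":0.9},{"ax":0.0,"ay":0.0,"az":0.0,"dx":0.0,"dy":0.0,"dz":0.0,"hand":0.9},{"ax":0.0,"ay":0.0,"az":0.14,"dx":0.1,"dy":0.0,"dz":0.0,"hand":0.9},{"ax":0.0,"ay":0.0,"az":0.28,"dx":0.1,"dy":0.0,"dz":0.0,"hand":0.9},{"ax":0.0,"ay":0.0,"az":0.42,"dx":0.1,"dy":0.0,"dz":0.0,"hand":0.9},{"ax":0.0,"ay":0.0,"az":0.56,"dx":0.1,"dy":0.0,"dz":0.0,"hand":0.9},{"ax":0.0,"ay":0.0,"az":0.7,"dx":0.1,"dy":0.0,"dz":0.0,"hand":0.6},{"ax":0.0,"ay":0.0,"az":0.7,"dx":0.1,"dy":0.0,"dz":0.0,"hand":0.6}]'

```text
t: 13.45
eef_pos: [601.0, -61.3, 58.0]
tool_rot: [1.0, 0.004, -0.001, -0.0]
wrist_force: [-0.8, 0.6, 0.0]
width: 51.6
finger_force: 0.0
```

Emit:
send_rows --targets '[{"ax":0.0,"ay":0.0,"az":0.0,"dx":0.0,"dy":0.0,"dz":0.0,"hand":0.3},{"ax":0.0,"ay":0.0,"az":0.0,"dx":0.0,"dy":0.0,"dz":0.0,"hand":0.3},{"ax":0.0,"ay":0.0,"az":-0.12,"dx":0.0,"dy":0.0,"dz":0.0,"hand":0.3},{"ax":0.0,"ay":0.0,"az":-0.24,"dx":0.0,"dy":0.0,"dz":0.0,"hand":0.3},{"ax":0.0,"ay":0.0,"az":-0.36,"dx":0.0,"dy":0.0,"dz":0.0,"hand":0.3},{"ax":0.0,"ay":0.0,"az":-0.45,"dx":0.0,"dy":0.0,"dz":0.0,"hand":0.3},{"ax":0.0,"ay":0.0,"az":-0.45,"dx":0.0,"dy":0.0,"dz":0.0,"hand":0.3},{"ax":0.0,"ay":0.0,"az":-0.45,"dx":0.0,"dy":0.0,"dz":0.0,"hand":0.3}]'

```text
t: 14.25
eef_pos: [601.9, -61.4, 58.4]
tool_rot: [0.976, -0.219, -0.0, 0.0]
wrist_force: [-0.3, -1.2, 1.8]
width: 36.3
finger_force: 59.9
```

Emit:
send_rows --targets '[{"ax":0.0,"ay":0.0,"az":0.0,"dx":0.0,"dy":0.0,"dz":0.0,"hand":1.0},{"ax":0.0,"ay":0.0,"az":0.0,"dx":0.0,"dy":0.0,"dz":0.0,"hand":1.0},{"ax":0.0,"ay":0.0,"az":0.14,"dx":0.0,"dy":0.0,"dz":4.0,"hand":1.0},{"ax":0.0,"ay":0.0,"az":0.28,"dx":-0.2,"dy":-2.0,"dz":6.0,"hand":1.0},{"ax":0.0,"ay":0.0,"az":0.42,"dx":-0.6,"dy":-6.5,"dz":6.0,"hand":1.0},{"ax":0.0,"ay":0.0,"az":0.56,"dx":-1.0,"dy":-11.0,"dz":6.0,"hand":1.0},{"ax":0.0,"ay":0.0,"az":0.7,"dx":-1.5,"dy":-15.5,"dz":6.0,"hand":1.0},{"ax":0.0,"ay":0.0,"az":0.84,"dx":-2.0,"dy":-20.0,"dz":6.0,"hand":1.0}]'

```text
t: 15.05
eef_pos: [581.6, -263.0, 118.5]
tool_rot: [0.98, 0.2, 0.0, -0.0]
wrist_force: [1.2, -0.6, -0.8]
width: 85.5
finger_force: 0.0
```

Emit:
send_rows --targets '[{"ax":0.0,"ay":0.0,"az":0.14,"dx":0.0,"dy":-0.95,"dz":0.0,"hand":1.0},{"ax":0.0,"ay":0.0,"az":0.28,"dx":0.0,"dy":-0.95,"dz":0.0,"hand":1.0},{"ax":0.0,"ay":0.0,"az":0.42,"dx":0.0,"dy":-0.95,"dz":0.0,"hand":1.0},{"ax":0.0,"ay":0.0,"az":0.56,"dx":0.0,"dy":-0.95,"dz":0.0,"hand":1.0},{"ax":0.0,"ay":0.0,"az":0.7,"dx":0.0,"dy":-0.95,"dz":0.0,"hand":1.0},{"ax":0.0,"ay":0.0,"az":0.84,"dx":0.0,"dy":-0.95,"dz":0.0,"hand":1.0},{"ax":0.0,"ay":0.0,"az":0.98,"dx":0.0,"dy":-0.95,"dz":0.0,"hand":1.0},{"ax":0.0,"ay":0.0,"az":1.12,"dx":0.0,"dy":-0.95,"dz":0.0,"hand":1.0}]'

```text
t: 15.85
eef_pos: [581.8, -270.9, 118.3]
tool_rot: [0.724, 0.69, 0.0, -0.0]
wrist_force: [-0.1, 0.5, -0.7]
width: 85.2
finger_force: 0.0
```

Run:
```python
from h import *
s=bot.state();print(np.round(s["joint_pos"],2),s["eef_pos"],s["width"],s["t"])
S=vision.read_camera("side");T=vision.read_camera("top")
cv2.imwrite("pics/s3.png",cv2.resize(S[150:350,250:450],None,fx=3,fy=3,interpolation=2))
for c,r in((( 293,222),16),((304,290),17)):
    print(blob(S,c,r,70))
```

```text
[ 0.67  0.58 -0.42  1.71  0.28  0.91  0.09] [ 581.82351367 -270.93974394  118.25671506] 85.16842584265109 15.85
(array([277, 206,  32,  32, 905]), array([291.85856354, 219.79226519]))
(array([292, 280,  29,  27, 587]), array([305.86882453, 294.11243612]))
```

View pics/s3.png

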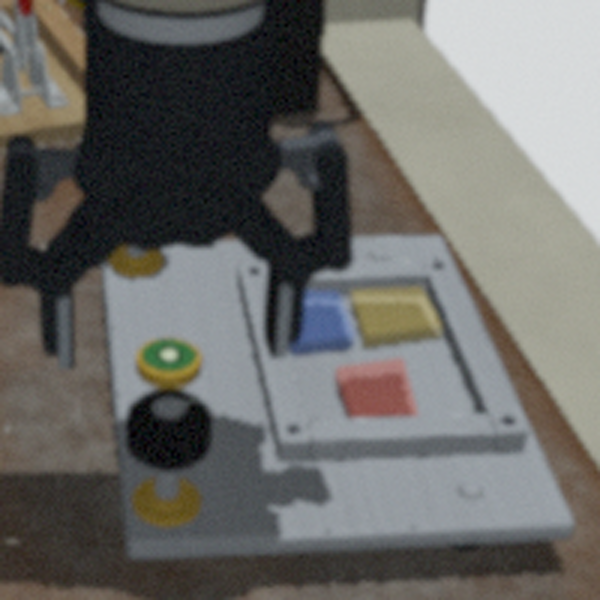

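Fingers straddle the right knob evenly (crop midpoint 170 against knob 169), and the bubble already sits near the middle of the ring. I'll descend and grip.

Emit:
send_rows --targets '[{"ax":0.0,"ay":0.0,"az":0.0,"dx":0.0,"dy":0.0,"dz":-2.0,"hand":0.8},{"ax":0.0,"ay":0.0,"az":0.0,"dx":0.0,"dy":0.0,"dz":-4.0,"hand":0.8},{"ax":0.0,"ay":0.0,"az":0.0,"dx":0.0,"dy":0.0,"dz":-5.2,"hand":0.7},{"ax":0.0,"ay":0.0,"az":0.0,"dx":0.0,"dy":0.0,"dz":-5.2,"hand":0.6},{"ax":0.0,"ay":0.0,"az":0.0,"dx":0.0,"dy":0.0,"dz":-5.2,"hand":0.5},{"ax":0.0,"ay":0.0,"az":0.0,"dx":0.0,"dy":0.0,"dz":-5.2,"hand":0.3},{"ax":0.0,"ay":0.0,"az":0.0,"dx":0.0,"dy":0.0,"dz":-5.2,"hand":0.3},{"ax":0.0,"ay":0.0,"az":0.0,"dx":0.0,"dy":0.0,"dz":-5.2,"hand":0.3}]'

```text
t: 16.75
eef_pos: [582.1, -271.1, 67.2]
tool_rot: [0.726, 0.688, 0.0, 0.0]
wrist_force: [-2.5, 0.5, 3.5]
width: 36.3
finger_force: 59.8
```

Emit:
send_rows --targets '[{"ax":0.0,"ay":0.0,"az":-0.14,"dx":0.0,"dy":0.0,"dz":-0.03,"hand":0.3},{"ax":0.0,"ay":0.0,"az":-0.28,"dx":0.0,"dy":0.0,"dz":-0.06,"hand":0.3},{"ax":0.0,"ay":0.0,"az":-0.42,"dx":0.0,"dy":0.0,"dz":-0.09,"hand":0.3},{"ax":0.0,"ay":0.0,"az":-0.56,"dx":0.0,"dy":0.0,"dz":-0.12,"hand":0.3},{"ax":0.0,"ay":0.0,"az":-0.7,"dx":0.0,"dy":0.0,"dz":-0.15,"hand":0.3},{"ax":0.0,"ay":0.0,"az":-0.84,"dx":0.0,"dy":0.0,"dz":-0.18,"hand":0.3},{"ax":0.0,"ay":0.0,"az":-0.98,"dx":0.0,"dy":0.0,"dz":-0.22,"hand":0.3},{"ax":0.0,"ay":0.0,"az":-1.0,"dx":0.0,"dy":0.0,"dz":-0.22,"hand":0.3}]'

```text
t: 17.55
eef_pos: [582.0, -271.0, 64.8]
tool_rot: [0.967, 0.255, -0.0, 0.0]
wrist_force: [-2.2, 0.4, 2.7]
width: 36.2
finger_force: 60.0
```

Emit:
send_rows --targets '[{"ax":0.0,"ay":0.0,"az":-0.14,"dx":0.0,"dy":0.0,"dz":-0.03,"hand":0.3},{"ax":0.0,"ay":0.0,"az":-0.28,"dx":0.0,"dy":0.0,"dz":-0.06,"hand":0.3},{"ax":0.0,"ay":0.0,"az":-0.42,"dx":0.0,"dy":0.0,"dz":-0.09,"hand":0.3},{"ax":0.0,"ay":0.0,"az":-0.56,"dx":0.0,"dy":0.0,"dz":-0.12,"hand":0.3},{"ax":0.0,"ay":0.0,"az":-0.7,"dx":0.0,"dy":0.0,"dz":-0.15,"hand":0.3},{"ax":0.0,"ay":0.0,"az":-0.84,"dx":0.0,"dy":0.0,"dz":-0.18,"hand":0.3},{"ax":0.0,"ay":0.0,"az":-0.98,"dx":0.0,"dy":0.0,"dz":-0.22,"hand":0.3},{"ax":0.0,"ay":0.0,"az":-1.0,"dx":0.0,"dy":0.0,"dz":-0.22,"hand":0.3}]'

```text
t: 18.35
eef_pos: [582.1, -271.0, 62.5]
tool_rot: [0.971, -0.239, 0.0, 0.0]
wrist_force: [-2.9, -0.6, 4.7]
width: 36.2
finger_force: 60.2
```

Emit:
send_rows --targets '[{"ax":0.0,"ay":0.0,"az":-0.1,"dx":0.0,"dy":0.0,"dz":-0.02,"hand":0.3},{"ax":0.0,"ay":0.0,"az":-0.2,"dx":0.0,"dy":0.0,"dz":-0.04,"hand":0.3},{"ax":0.0,"ay":0.0,"az":-0.3,"dx":0.0,"dy":0.0,"dz":-0.07,"hand":0.3},{"ax":0.0,"ay":0.0,"az":-0.4,"dx":0.0,"dy":0.0,"dz":-0.09,"hand":0.3},{"ax":0.0,"ay":0.0,"az":-0.4,"dx":0.0,"dy":0.0,"dz":-0.09,"hand":0.3},{"ax":0.0,"ay":0.0,"az":-0.4,"dx":0.0,"dy":0.0,"dz":-0.09,"hand":0.9},{"ax":0.0,"ay":0.0,"az":-0.4,"dx":0.0,"dy":0.0,"dz":-0.09,"hand":0.9},{"ax":0.0,"ay":0.0,"az":-0.4,"dx":0.0,"dy":0.0,"dz":-0.09,"hand":0.9}]'

```text
t: 19.15
eef_pos: [582.1, -270.9, 60.8]
tool_rot: [0.904, -0.427, 0.0, -0.0]
wrist_force: [-1.0, 0.5, 0.2]
width: 77.0
finger_force: 0.0
```

Emit:
send_rows --targets '[{"ax":0.0,"ay":0.0,"az":0.14,"dx":0.0,"dy":0.0,"dz":0.0,"hand":0.8},{"ax":0.0,"ay":0.0,"az":0.28,"dx":0.0,"dy":0.0,"dz":0.0,"hand":0.8},{"ax":0.0,"ay":0.0,"az":0.42,"dx":0.0,"dy":0.0,"dz":0.0,"hand":0.8},{"ax":0.0,"ay":0.0,"az":0.56,"dx":0.0,"dy":0.0,"dz":0.0,"hand":0.8},{"ax":0.0,"ay":0.0,"az":0.7,"dx":0.0,"dy":0.0,"dz":0.0,"hand":0.8},{"ax":0.0,"ay":0.0,"az":0.84,"dx":0.0,"dy":0.0,"dz":0.0,"hand":0.8},{"ax":0.0,"ay":0.0,"az":0.98,"dx":0.0,"dy":0.0,"dz":0.0,"hand":0.6},{"ax":0.0,"ay":0.0,"az":0.98,"dx":0.0,"dy":0.0,"dz":0.0,"hand":0.5}]'

```text
t: 19.95
eef_pos: [581.9, -271.2, 60.9]
tool_rot: [0.999, 0.048, 0.0, -0.0]
wrist_force: [-0.3, -0.0, -0.4]
width: 42.5
finger_force: 0.0
```

Emit:
send_rows --targets '[{"ax":0.0,"ay":0.0,"az":0.0,"dx":0.0,"dy":0.0,"dz":0.0,"hand":0.3},{"ax":0.0,"ay":0.0,"az":0.0,"dx":0.0,"dy":0.0,"dz":0.0,"hand":0.3},{"ax":0.0,"ay":0.0,"az":0.0,"dx":0.0,"dy":0.0,"dz":0.0,"hand":0.3},{"ax":0.0,"ay":0.0,"az":-0.1,"dx":0.0,"dy":0.0,"dz":-0.02,"hand":0.3},{"ax":0.0,"ay":0.0,"az":-0.2,"dx":0.0,"dy":0.0,"dz":-0.04,"hand":0.3},{"ax":0.0,"ay":0.0,"az":-0.3,"dx":0.0,"dy":0.0,"dz":-0.07,"hand":0.3},{"ax":0.0,"ay":0.0,"az":-0.4,"dx":0.0,"dy":0.0,"dz":-0.09,"hand":0.3},{"ax":0.0,"ay":0.0,"az":-0.4,"dx":0.0,"dy":0.0,"dz":-0.09,"hand":0.3}]'

```text
t: 20.75
eef_pos: [581.8, -270.9, 60.2]
tool_rot: [0.989, -0.151, -0.0, 0.0]
wrist_force: [-1.3, 0.6, 1.6]
width: 36.8
finger_force: 60.0
```

Emit:
send_rows --targets '[{"ax":0.0,"ay":0.0,"az":-0.1,"dx":0.0,"dy":0.0,"dz":0.0,"hand":0.3},{"ax":0.0,"ay":0.0,"az":-0.2,"dx":0.0,"dy":0.0,"dz":0.0,"hand":0.3},{"ax":0.0,"ay":0.0,"az":-0.3,"dx":0.0,"dy":0.0,"dz":0.0,"hand":0.3},{"ax":0.0,"ay":0.0,"az":-0.4,"dx":0.0,"dy":0.0,"dz":0.0,"hand":0.3},{"ax":0.0,"ay":0.0,"az":-0.5,"dx":0.0,"dy":0.0,"dz":0.0,"hand":0.3},{"ax":0.0,"ay":0.0,"az":-0.5,"dx":0.0,"dy":0.0,"dz":0.0,"hand":0.3},{"ax":0.0,"ay":0.0,"az":-0.5,"dx":0.0,"dy":0.0,"dz":0.0,"hand":0.3},{"ax":0.0,"ay":0.0,"az":-0.5,"dx":0.0,"dy":0.0,"dz":0.0,"hand":0.3}]'

```text
t: 21.55
eef_pos: [582.0, -270.8, 59.7]
tool_rot: [0.921, -0.39, -0.0, -0.0]
wrist_force: [2.6, -0.5, -4.9]
width: 37.1
finger_force: 60.3
```

Emit:
send_rows --targets '[{"ax":0.0,"ay":0.0,"az":0.0,"dx":0.0,"dy":0.0,"dz":0.0,"hand":0.9},{"ax":0.0,"ay":0.0,"az":0.0,"dx":0.0,"dy":0.0,"dz":0.0,"hand":0.9},{"ax":0.0,"ay":0.0,"az":0.0,"dx":0.0,"dy":0.0,"dz":3.5,"hand":0.9},{"ax":0.0,"ay":0.0,"az":0.15,"dx":0.0,"dy":0.0,"dz":5.5,"hand":0.5},{"ax":0.0,"ay":0.0,"az":0.3,"dx":2.0,"dy":-0.2,"dz":5.5,"hand":0.0},{"ax":0.0,"ay":0.0,"az":0.45,"dx":4.4,"dy":-0.4,"dz":5.5,"hand":0.0},{"ax":0.0,"ay":0.0,"az":0.6,"dx":4.4,"dy":-0.4,"dz":2.0,"hand":0.0},{"ax":0.0,"ay":0.0,"az":0.75,"dx":4.4,"dy":-0.4,"dz":0.0,"hand":0.0}]'

```text
t: 22.35
eef_pos: [626.1, -274.7, 59.2]
tool_rot: [1.0, -0.023, -0.0, -0.0]
wrist_force: [-1.4, -0.4, -1.3]
width: 3.9
finger_force: 0.0
```

Emit:
send_rows --targets '[{"ax":0.0,"ay":0.0,"az":0.0,"dx":0.0,"dy":0.0,"dz":-1.0,"hand":0.0},{"ax":0.0,"ay":0.0,"az":0.0,"dx":0.0,"dy":0.0,"dz":-1.2,"hand":0.0},{"ax":0.0,"ay":0.0,"az":0.0,"dx":0.0,"dy":0.0,"dz":-1.35,"hand":0.0},{"ax":0.0,"ay":0.0,"az":0.0,"dx":0.0,"dy":0.0,"dz":-1.45,"hand":0.0},{"ax":0.0,"ay":0.0,"az":0.0,"dx":0.0,"dy":0.0,"dz":-1.55,"hand":0.0},{"ax":0.0,"ay":0.0,"az":0.0,"dx":0.0,"dy":0.0,"dz":-1.6,"hand":0.0},{"ax":0.0,"ay":0.0,"az":0.0,"dx":0.0,"dy":0.0,"dz":-1.6,"hand":0.0},{"ax":0.0,"ay":0.0,"az":0.0,"dx":0.0,"dy":0.0,"dz":-1.6,"hand":0.0}]'

```text
t: 23.15
eef_pos: [626.1, -275.0, 44.5]
tool_rot: [1.0, -0.027, 0.0, 0.0]
wrist_force: [-1.4, 0.3, 1.1]
width: 0.0
finger_force: 0.6
```

Emit:
send_rows --targets '[{"ax":0.0,"ay":0.0,"az":0.0,"dx":0.0,"dy":0.0,"dz":-0.05,"hand":0.0},{"ax":0.0,"ay":0.0,"az":0.0,"dx":0.0,"dy":0.0,"dz":-0.1,"hand":0.0},{"ax":0.0,"ay":0.0,"az":0.0,"dx":0.0,"dy":0.0,"dz":-0.15,"hand":0.0},{"ax":0.0,"ay":0.0,"az":0.0,"dx":0.0,"dy":0.0,"dz":-0.2,"hand":0.0},{"ax":0.0,"ay":0.0,"az":0.0,"dx":0.0,"dy":0.0,"dz":-0.2,"hand":0.0},{"ax":0.0,"ay":0.0,"az":0.0,"dx":0.0,"dy":0.0,"dz":-0.2,"hand":0.0},{"ax":0.0,"ay":0.0,"az":0.0,"dx":0.0,"dy":0.0,"dz":-0.2,"hand":0.0},{"ax":0.0,"ay":0.0,"az":0.0,"dx":0.0,"dy":0.0,"dz":-0.2,"hand":0.0}]'

```text
t: 23.95
eef_pos: [626.1, -275.0, 44.1]
tool_rot: [1.0, -0.027, 0.0, 0.0]
wrist_force: [-3.6, 2.1, 10.7]
width: -0.0
finger_force: 5.5
```

Emit:
send_rows --targets '[{"ax":0.0,"ay":0.0,"az":0.0,"dx":0.0,"dy":0.0,"dz":2.5,"hand":0.0},{"ax":0.0,"ay":0.0,"az":0.0,"dx":0.3,"dy":3.5,"dz":3.0,"hand":0.0},{"ax":0.0,"ay":0.0,"az":0.0,"dx":0.7,"dy":8.0,"dz":3.0,"hand":0.0},{"ax":0.0,"ay":0.0,"az":0.0,"dx":1.1,"dy":12.5,"dz":3.0,"hand":0.0},{"ax":0.0,"ay":0.0,"az":0.0,"dx":1.6,"dy":17.0,"dz":3.0,"hand":0.0},{"ax":0.0,"ay":0.0,"az":0.0,"dx":2.0,"dy":20.9,"dz":2.5,"hand":0.0},{"ax":0.0,"ay":0.0,"az":0.0,"dx":2.0,"dy":20.9,"dz":1.2,"hand":0.0},{"ax":0.0,"ay":0.0,"az":0.0,"dx":2.0,"dy":20.9,"dz":0.8,"hand":0.0}]'

```text
t: 24.75
eef_pos: [645.1, -64.4, 48.8]
tool_rot: [1.0, -0.025, -0.001, -0.0]
wrist_force: [0.1, -0.9, -0.0]
width: -0.0
finger_force: 0.0
```

Emit:
send_rows --targets '[{"ax":0.0,"ay":0.0,"az":0.0,"dx":0.0,"dy":0.0,"dz":0.0,"hand":0.0},{"ax":0.0,"ay":0.0,"az":0.0,"dx":0.0,"dy":0.0,"dz":-0.2,"hand":0.0},{"ax":0.0,"ay":0.0,"az":0.0,"dx":0.0,"dy":0.0,"dz":-0.4,"hand":0.0},{"ax":0.0,"ay":0.0,"az":0.0,"dx":0.0,"dy":0.0,"dz":-0.5,"hand":0.0},{"ax":0.0,"ay":0.0,"az":0.0,"dx":0.0,"dy":0.0,"dz":-0.6,"hand":0.0},{"ax":0.0,"ay":0.0,"az":0.0,"dx":0.0,"dy":0.0,"dz":-0.6,"hand":0.0},{"ax":0.0,"ay":0.0,"az":0.0,"dx":0.0,"dy":0.0,"dz":-0.6,"hand":0.0},{"ax":0.0,"ay":0.0,"az":0.0,"dx":0.0,"dy":0.0,"dz":-0.6,"hand":0.0}]'

```text
t: 25.55
eef_pos: [646.0, -66.8, 44.7]
tool_rot: [1.0, -0.027, 0.0, 0.0]
wrist_force: [-2.4, -1.8, 5.5]
width: -0.3
finger_force: 2.8
```

Emit:
send_rows --targets '[{"ax":0.0,"ay":0.0,"az":0.0,"dx":0.0,"dy":0.0,"dz":-0.05,"hand":0.0},{"ax":0.0,"ay":0.0,"az":0.0,"dx":0.0,"dy":0.0,"dz":-0.1,"hand":0.0},{"ax":0.0,"ay":0.0,"az":0.0,"dx":0.0,"dy":0.0,"dz":-0.1,"hand":0.0},{"ax":0.0,"ay":0.0,"az":0.0,"dx":0.0,"dy":0.0,"dz":-0.1,"hand":0.0},{"ax":0.0,"ay":0.0,"az":0.0,"dx":0.0,"dy":0.0,"dz":-0.1,"hand":0.0},{"ax":0.0,"ay":0.0,"az":0.0,"dx":0.0,"dy":0.0,"dz":-0.1,"hand":0.0},{"ax":0.0,"ay":0.0,"az":0.0,"dx":0.0,"dy":0.0,"dz":-0.1,"hand":0.0},{"ax":0.0,"ay":0.0,"az":0.0,"dx":0.0,"dy":0.0,"dz":-0.1,"hand":0.0}]'

```text
t: 26.35
eef_pos: [646.0, -66.8, 44.5]
tool_rot: [1.0, -0.027, 0.0, 0.0]
wrist_force: [-2.6, -1.7, 10.4]
width: 0.2
finger_force: 5.2
```

Emit:
send_rows --targets '[{"ax":0.0,"ay":0.0,"az":0.0,"dx":0.0,"dy":0.0,"dz":4.5,"hand":0.0},{"ax":0.0,"ay":0.0,"az":0.1,"dx":0.0,"dy":-2.0,"dz":8.0,"hand":0.5},{"ax":0.0,"ay":0.0,"az":0.2,"dx":-1.5,"dy":-6.5,"dz":8.0,"hand":0.9},{"ax":0.0,"ay":0.0,"az":0.3,"dx":-3.0,"dy":-11.0,"dz":8.0,"hand":0.9},{"ax":0.0,"ay":0.0,"az":0.4,"dx":-4.5,"dy":-15.5,"dz":8.0,"hand":0.9},{"ax":0.0,"ay":0.0,"az":0.5,"dx":-6.0,"dy":-19.5,"dz":8.0,"hand":0.9},{"ax":0.0,"ay":0.0,"az":0.5,"dx":-6.4,"dy":-20.5,"dz":7.5,"hand":0.9},{"ax":0.0,"ay":0.0,"az":0.5,"dx":-6.4,"dy":-20.5,"dz":7.5,"hand":0.9}]'

```text
t: 27.15
eef_pos: [580.2, -273.6, 117.1]
tool_rot: [0.976, 0.219, -0.001, -0.0]
wrist_force: [1.1, 0.0, -0.3]
width: 77.1
finger_force: 0.0
```

Emit:
send_rows --targets '[{"ax":0.0,"ay":0.0,"az":0.0,"dx":0.0,"dy":0.0,"dz":-2.5,"hand":0.9},{"ax":0.0,"ay":0.0,"az":0.0,"dx":0.0,"dy":0.0,"dz":-5.0,"hand":0.8},{"ax":0.0,"ay":0.0,"az":0.0,"dx":0.0,"dy":0.0,"dz":-5.8,"hand":0.7},{"ax":0.0,"ay":0.0,"az":0.0,"dx":0.0,"dy":0.0,"dz":-5.8,"hand":0.6},{"ax":0.0,"ay":0.0,"az":0.0,"dx":0.0,"dy":0.0,"dz":-5.8,"hand":0.5},{"ax":0.0,"ay":0.0,"az":0.0,"dx":0.0,"dy":0.0,"dz":-5.8,"hand":0.3},{"ax":0.0,"ay":0.0,"az":0.0,"dx":0.0,"dy":0.0,"dz":-5.8,"hand":0.3},{"ax":0.0,"ay":0.0,"az":0.0,"dx":0.0,"dy":0.0,"dz":-5.8,"hand":0.3}]'

```text
t: 27.95
eef_pos: [583.1, -270.5, 61.4]
tool_rot: [0.975, 0.222, 0.001, 0.0]
wrist_force: [2.0, 1.8, 3.1]
width: 36.5
finger_force: 59.9
```

Emit:
send_rows --targets '[{"ax":0.0,"ay":0.0,"az":-0.1,"dx":0.0,"dy":0.0,"dz":0.0,"hand":0.3},{"ax":0.0,"ay":0.0,"az":-0.2,"dx":0.0,"dy":0.0,"dz":0.0,"hand":0.3},{"ax":0.0,"ay":0.0,"az":-0.3,"dx":0.0,"dy":0.0,"dz":0.0,"hand":0.3},{"ax":0.0,"ay":0.0,"az":-0.4,"dx":0.0,"dy":0.0,"dz":0.0,"hand":0.3},{"ax":0.0,"ay":0.0,"az":-0.5,"dx":0.0,"dy":0.0,"dz":0.0,"hand":0.3},{"ax":0.0,"ay":0.0,"az":-0.5,"dx":0.0,"dy":0.0,"dz":0.0,"hand":0.3},{"ax":0.0,"ay":0.0,"az":-0.5,"dx":0.0,"dy":0.0,"dz":0.0,"hand":0.3},{"ax":0.0,"ay":0.0,"az":-0.5,"dx":0.0,"dy":0.0,"dz":0.0,"hand":0.3}]'

```text
t: 28.75
eef_pos: [583.3, -271.0, 60.9]
tool_rot: [1.0, -0.026, 0.002, 0.0]
wrist_force: [4.3, 0.8, 2.8]
width: 36.4
finger_force: 60.1
```

Emit:
send_rows --targets '[{"ax":0.0,"ay":0.0,"az":0.0,"dx":0.0,"dy":0.0,"dz":0.0,"hand":0.9},{"ax":0.0,"ay":0.0,"az":0.0,"dx":0.0,"dy":0.0,"dz":0.0,"hand":0.9},{"ax":0.0,"ay":0.0,"az":0.0,"dx":0.0,"dy":0.0,"dz":3.5,"hand":0.9},{"ax":0.0,"ay":0.0,"az":0.0,"dx":0.0,"dy":0.0,"dz":5.5,"hand":0.5},{"ax":0.0,"ay":0.0,"az":0.0,"dx":2.0,"dy":-0.2,"dz":5.5,"hand":0.0},{"ax":0.0,"ay":0.0,"az":0.0,"dx":4.4,"dy":-0.4,"dz":5.5,"hand":0.0},{"ax":0.0,"ay":0.0,"az":0.0,"dx":4.4,"dy":-0.4,"dz":2.0,"hand":0.0},{"ax":0.0,"ay":0.0,"az":0.0,"dx":4.4,"dy":-0.4,"dz":-0.5,"hand":0.0}]'

```text
t: 29.55
eef_pos: [624.9, -275.1, 53.5]
tool_rot: [1.0, -0.026, -0.001, -0.0]
wrist_force: [-0.3, 0.4, -1.1]
width: 3.4
finger_force: 0.0
```

Emit:
send_rows --targets '[{"ax":0.0,"ay":0.0,"az":0.0,"dx":0.0,"dy":0.0,"dz":-0.5,"hand":0.0},{"ax":0.0,"ay":0.0,"az":0.0,"dx":0.0,"dy":0.0,"dz":-0.7,"hand":0.0},{"ax":0.0,"ay":0.0,"az":0.0,"dx":0.0,"dy":0.0,"dz":-0.85,"hand":0.0},{"ax":0.0,"ay":0.0,"az":0.0,"dx":0.0,"dy":0.0,"dz":-1.0,"hand":0.0},{"ax":0.0,"ay":0.0,"az":0.0,"dx":0.0,"dy":0.0,"dz":-1.1,"hand":0.0},{"ax":0.0,"ay":0.0,"az":0.0,"dx":0.0,"dy":0.0,"dz":-1.2,"hand":0.0},{"ax":0.0,"ay":0.0,"az":0.0,"dx":0.0,"dy":0.0,"dz":-1.2,"hand":0.0},{"ax":0.0,"ay":0.0,"az":0.0,"dx":0.0,"dy":0.0,"dz":-1.2,"hand":0.0}]'

```text
t: 30.35
eef_pos: [626.4, -275.3, 44.8]
tool_rot: [1.0, -0.027, 0.001, 0.0]
wrist_force: [-0.6, -0.1, 6.1]
width: -0.1
finger_force: 2.8
```

Emit:
send_rows --targets '[{"ax":0.0,"ay":0.0,"az":0.0,"dx":0.0,"dy":0.0,"dz":2.5,"hand":0.0},{"ax":0.0,"ay":0.0,"az":0.0,"dx":0.3,"dy":3.5,"dz":3.0,"hand":0.0},{"ax":0.0,"ay":0.0,"az":0.0,"dx":0.7,"dy":8.0,"dz":3.0,"hand":0.0},{"ax":0.0,"ay":0.0,"az":0.0,"dx":1.1,"dy":12.5,"dz":3.0,"hand":0.0},{"ax":0.0,"ay":0.0,"az":0.0,"dx":1.6,"dy":17.0,"dz":3.0,"hand":0.0},{"ax":0.0,"ay":0.0,"az":0.0,"dx":2.0,"dy":20.9,"dz":2.5,"hand":0.0},{"ax":0.0,"ay":0.0,"az":0.0,"dx":2.0,"dy":20.9,"dz":1.2,"hand":0.0},{"ax":0.0,"ay":0.0,"az":0.0,"dx":2.0,"dy":20.9,"dz":0.8,"hand":0.0}]'

```text
t: 31.15
eef_pos: [645.4, -64.3, 50.3]
tool_rot: [1.0, -0.025, -0.001, -0.0]
wrist_force: [-0.9, -1.0, -0.5]
width: -0.1
finger_force: 0.0
```

Emit:
send_rows --targets '[{"ax":0.0,"ay":0.0,"az":0.0,"dx":0.0,"dy":0.0,"dz":0.0,"hand":0.0},{"ax":0.0,"ay":0.0,"az":0.0,"dx":0.0,"dy":0.0,"dz":-0.2,"hand":0.0},{"ax":0.0,"ay":0.0,"az":0.0,"dx":0.0,"dy":0.0,"dz":-0.4,"hand":0.0},{"ax":0.0,"ay":0.0,"az":0.0,"dx":0.0,"dy":0.0,"dz":-0.6,"hand":0.0},{"ax":0.0,"ay":0.0,"az":0.0,"dx":0.0,"dy":0.0,"dz":-0.7,"hand":0.0},{"ax":0.0,"ay":0.0,"az":0.0,"dx":0.0,"dy":0.0,"dz":-0.8,"hand":0.0},{"ax":0.0,"ay":0.0,"az":0.0,"dx":0.0,"dy":0.0,"dz":-0.8,"hand":0.0},{"ax":0.0,"ay":0.0,"az":0.0,"dx":0.0,"dy":0.0,"dz":-0.8,"hand":0.0}]'

```text
t: 31.95
eef_pos: [646.1, -67.0, 44.8]
tool_rot: [1.0, -0.027, 0.0, 0.0]
wrist_force: [-4.0, 0.4, 9.9]
width: -0.1
finger_force: 4.6
```

```bash
cat > m.py <<'E'
import numpy as np
from scipy.optimize import least_squares, minimize
from h import bot
print(bot.state()["eef_pos"],bot.state()["wrist_force"])
F=np.array([[-85,105],[-85,-105],[60,105],[60,-105]]);K=np.array([20,20,47,47.])
A=np.c_[np.ones(4),F]
def solve(eL,eR,W,c,P=0,p=(0,0)):
    e=np.array([eL,eR,0,0]); q=np.zeros(3)  # plane height q0+q1x+q2y above even
    b=W*np.array([1,*c])+P*np.array([1,*p])
    for i in range(60):
        g=e-A@q; on=(g>0).astype(float)+1e-4
        qn=np.linalg.solve(A.T@((K*on)[:,None]*A),A.T@(K*on*e)-b)
        if np.abs(qn-q).max()<1e-9: break
        q=qn if i<20 else .5*(q+qn)
    return q,np.maximum(0,K*(e-A@q))
D=[(0,2.6,(60,-105),33.7),(0,6.3,(-40,-105),28.6),(0,9.2,(-40,-105),28.4),(0,6.4,(-40,105),30.6),(0,9.9,(-40,105),30.4),
(1,1.1,(-40,-105),33.5),(1,10.7,(-40,-105),33.1),(1,5.5,(-40,105),33.7),(1,10.4,(-40,105),33.5),(2,6.1,(-40,-105),33.8),(2,9.9,(-40,105),33.8)]
T=[(0,0),(2.05,3.3),(2.05,3.8)]
def st(x,k): return x[0]+2.23*T[k][0],x[1]+2.23*T[k][1]
def res(x):
    r=[]
    for k,P,p,z in D:
        q,_=solve(*st(x,k),43,(x[3],x[4]),P,p); r.append((x[2]+q[0]+q[1]*p[0]+q[2]*p[1]-z)/.1)
    return np.r_[r,x[3]/8,x[4]/8,(x[2]-34)/1]
for x0 in ([-4,-7.5,34,3,0],[-3.6,-7.6,34.3,5,0],[-4.5,-8.5,34,0,0],[-4.5,-7,34,0,0]):
    s=least_squares(res,x0,diff_step=1e-3)
    print(np.round(s.x,2),round(s.cost,2),np.round(s.fun[:11]*.1,2))
    for k in range(3): q,f=solve(*st(s.x,k),43,s.x[3:]);print(k,np.round(q[1:],4),np.round(f,1))
E
python3 m.py
```

```text
[646.06645925 -66.98071211  44.84098989] [-3.96593376  0.40385828  9.88105746]
[ -4.69  -7.78  34.23  -9.48 -19.41] 8.31 [-0.   -0.15 -0.03  0.01 -0.   -0.01  0.19 -0.09  0.01  0.14 -0.07]
0 [0.0514 0.0113] [17.5  3.1  0.  22.4]
1 [0.0038 0.001 ] [11.2  9.4  6.3 16.1]
2 [-0.0001 -0.0006] [ 3.4 17.2 14.1  8.3]
[ -4.69  -7.78  34.23  -9.44 -19.45] 8.31 [-0.   -0.15 -0.03  0.01 -0.   -0.01  0.19 -0.09  0.01  0.14 -0.06]
0 [0.0514 0.0113] [17.5  3.1  0.  22.4]
1 [0.0038 0.001 ] [11.2  9.4  6.3 16.1]
2 [-0.0001 -0.0006] [ 3.4 17.2 14.1  8.3]
[-4.25 -8.24 34.21  1.52  0.87] 3.56 [-0.    0.   -0.13 -0.12 -0.01 -0.07  0.13 -0.01  0.1   0.08  0.02]
0 [0.0347 0.0017] [17.3  0.   4.3 21.3]
1 [0.003  0.0017] [17.2  0.2  4.5 21.2]
2 [-0.0008  0.0001] [ 9.4  8.  12.3 13.3]
[-4.25 -8.24 34.21  1.52  0.87] 3.56 [-0.    0.   -0.13 -0.12 -0.01 -0.07  0.13 -0.01  0.1   0.08  0.02]
0 [0.0347 0.0017] [17.3  0.   4.3 21.3]
1 [0.003  0.0017] [17.2  0.2  4.5 21.2]
2 [-0.0008  0.0001] [ 9.4  8.  12.3 13.3]
```

Emit:
send_rows --targets '[{"ax":0.0,"ay":0.0,"az":0.0,"dx":0.0,"dy":0.0,"dz":4.0,"hand":0.0},{"ax":0.0,"ay":0.0,"az":0.0,"dx":0.0,"dy":0.0,"dz":8.0,"hand":0.0},{"ax":0.0,"ay":0.0,"az":0.0,"dx":0.0,"dy":3.0,"dz":12.0,"hand":0.0},{"ax":0.0,"ay":0.0,"az":0.0,"dx":0.0,"dy":7.0,"dz":15.0,"hand":0.0},{"ax":0.0,"ay":0.0,"az":0.0,"dx":-3.0,"dy":11.0,"dz":16.0,"hand":0.0},{"ax":0.0,"ay":0.0,"az":0.0,"dx":-6.0,"dy":14.0,"dz":16.0,"hand":0.0},{"ax":0.0,"ay":0.0,"az":0.0,"dx":-6.0,"dy":14.0,"dz":16.0,"hand":0.0},{"ax":0.0,"ay":0.0,"az":0.0,"dx":-6.0,"dy":14.0,"dz":16.0,"hand":0.0}]'

```text
t: 32.75
eef_pos: [585.5, 74.7, 203.5]
tool_rot: [1.0, -0.026, 0.0, 0.0]
wrist_force: [-0.1, -1.1, 0.4]
width: -0.1
finger_force: 0.0
```

Run:
```python
from h import *
S=vision.read_camera("side");T=vision.read_camera("top");print(bot.state()["t"],bot.state()["wrist_force"])
cv2.imwrite("pics/s4.png",np.hstack([cv2.resize(S[255:288,285:325],(400,330),interpolation=2),cv2.resize(T[195:228,303:343],(400,330),interpolation=2)]))
```

```text
32.85 [ 0.10667487  0.36964708 -0.58625906]
```

View pics/s4.png

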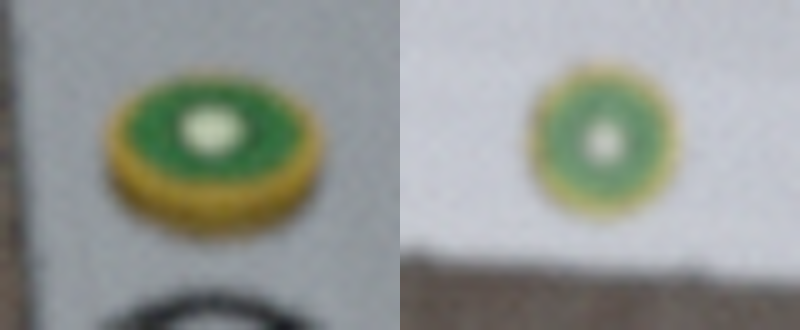

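The bubble sits in the middle of the level in both views: side (213,130) against centre (213,128), top (603,142) against (605,140). The force model fits the touch readings, with all four feet loaded. I'll hand it in.

```bash
python3 -c "
from station import order
print(order.close_job())"
```

```text
the job is handed in; nothing more can be done
None
```

I turned both knobs and handed the job in at about 33 s: the bubble is centred in both camera views, and a force model fitted to my touch readings puts about 8–13 N on each of the four feet, though the hand-in returned no verdict.

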